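# Draw the chisel out of its till and hold it over the sanding block

## Task

The bench chisel lies in the wooden tool till under two fixed cover boards, and it is longer than the opening between them. Take it by the handle, tip the handle up and draw it out diagonally through the opening without forcing it against the boards and without disturbing the other things on the bench. Then carry it across to the sanding block and finish while still holding it there, still and about level, ready to be dressed: the middle of the chisel straight above the middle of the block, a good 10 cm higher than the cover boards, touching nothing but the gripper.

Things in the scene. Friction and masses are not known exactly. Their poses are not given: they have to be found in the camera images.
- chisel_mid (a point): Centre of the chisel to take out (wooden handle, steel blade): 254 mm long, 29 wide, 38 high; half-way along, on the handle's centre line. y: along it to the handle end, x: across. Handle y = +2 to +127 mm; blade y = -127 to -10 mm, 18 mm wide, top 5 mm or more below this point. Starts on the till's floor, handle to its +y (yaw within 0.06 rad), resting on the handle, blade tipped up 0.09 rad.
- chisel_grip (a point): Point on the centre line of the chisel's round wooden handle (28 mm wide, 37 mm high), 40 mm from chisel_mid along its y, towards the handle end; axes as chisel_mid. The chisel (0.1 to 0.2 kg) balances 12 mm farther towards the handle end: a good place to grip it, across x.
- till: Wooden tool till, fixed to the bench, 140 mm (x) by 340 mm (y) by 102 mm high, on 30 mm runners. Origin: centre of its foot; y along it, x across, z up. Inside floor at z = 38 mm; walls 10 mm thick (sides cut down to z = 68 mm along the opening), inside 120 mm wide and 320 mm long (y = -160 to +160 mm). Two fixed cover boards, 6 mm thick (z = 96 to 102 mm); 58 mm of room under them.
- till_mouth (a point): Centre of the till's opening at the top of the boards, 102 mm above the bench, at the till's y = +25 mm; axes as the till's. The opening is 120 mm wide (x), 174 mm long (till's y = -62 to +112 mm). At the start the handle's end is 10 to 44 mm under the short board: the chisel must go back (-y) to clear it before the handle can be tipped up.
- deep_board: Deep cover board, 6 mm plywood; origin at the middle of the edge, at the opening (till's y = -62 mm, at its top); this board covers the till from here to its -y end, 108 mm, over the blade.
- short_board: Short cover board, 6 mm plywood; origin at the middle of the edge, at the opening (till's y = +112 mm, at its top); this board covers the till from here to its +y end, 58 mm, over the handle's end.
- dye_cup_1: Black cup, 59 mm across, 78 mm high, at the back; bystander, leave alone. Origin at the centre of its underside.
- dye_cup_2: Black cup, 58 mm across, 76 mm high, at the back; bystander, leave alone. Origin at the centre of its underside.
- dye_cup_3: Black cup, 61 mm across, 80 mm high, at the back; bystander, leave alone. Origin at the centre of its underside.
- dye_cup_4: Black cup, 55 mm across, 72 mm high, at the back; bystander, leave alone. Origin at the centre of its underside.
- sanding_block: Sanding block, brown, 63x109 mm and 34 mm high, flat on the bench beyond the till; the chisel is to be held above it; do not move it. Origin at the centre of its underside.
- wide_chisel: Another, wider chisel, 255 mm long, lying on the bench to the right; bystander, leave alone. Origin at the centre of its underside.
- tape_measure: Tape measure, 74x76x36 mm; bystander, leave alone. Origin at the centre of its underside.

How it is judged:
On the way:
1. the chisel is gripped and tipped, handle up, by 7 degrees or more while in the opening (angle between chisel_mid's own y axis and vertical below 1.44 rad and contact force between the fingers and chisel above 0.5 N and z of chisel_mid in the frame of till below 0.19 m), for 0.1 s.
At the end, for the whole second after the job is handed in: The chisel is gripped and still (under 30 mm/s), its centre at least 190 mm above the bench (88 mm over the boards) and within 35 mm, seen from above, of the middle of the sanding block, level along its length within 0.27 rad, not touching the till or the block (z of chisel_mid in the frame of till above 0.19 m and angle between chisel_mid's own y axis and vertical between 1.3 and 1.84 rad and contact force between the fingers and chisel above 0.5 N and contact force between chisel and till below 0.05 N and horizontal distance between chisel_mid and sanding_block below 0.035 m and contact force between chisel and sanding_block below 0.05 N and linear speed of chisel below 0.03 m/s); the arm keeps its last pose, push and grip.
It fails at once if a bystander is moved by more than 30 mm (distance of any of dye_cup_1, dye_cup_2, dye_cup_3, dye_cup_4, sanding_block, wide_chisel, tape_measure from where it was at the start of the episode above 0.03 m).
It fails at once if the chisel is forced against a cover board with more than 20 N (contact force between chisel and deep_board above 20 N or contact force between chisel and short_board above 20 N).
It also fails if it takes over 38 s, if anything falls off the work surface, if the arm or the gripper's body presses on something with over 40 N, if the wrist force passes 120 N, or if a joint passes its speed limit or range.

## Robot

A 7-joint arm with a two-finger parallel gripper is mounted at the origin on a cart in front of the work surface, level with it; the furniture and walls round the work are solid. World frame = base frame: x ahead of the robot, y to its left, z up, the work surface at z = 0. Lengths are in m, angles in rad, forces in N, time in s.
With the tool pointing down it reaches from about 0.425 to 0.875 m from the base axis. Payload 4.7 kg.
Tool frame: the origin (TCP) lies midway between the tips of the shut fingers; the grasp point (between the pads) lies 19 mm behind it; z points along the fingers, y is the line along which they close (so a half turn about z gives the same grasp; the last joint's range is limited). The gripper opens to 85 mm and grips with 20 to 120 N. Pads are 22 mm wide; open, the fingers measure 114 mm over their backs; the gripper's body (76 mm by 85 mm) begins 54 mm behind the grasp point. The pads swing forward as they close: fully open they stand 13 mm farther back than shut.
Start: joints at [-1.139, 0.321, -0.07, 1.45, 0.023, 1.371, -0.057], TCP at [0.264, 0.594, 0.21] pointing down, gripper open.
Joint ranges: [-2.86, 2.86], [-0.3, 2.09], [-1.38, 1.24], [0.06, 2.45], [-1.56, 4.7], [0.09, 2.05], [-2.69, 2.69]. Speed limits (rad/s): [2.57, 2.57, 3.14, 3.14, 3.14, 3.14, 3.14].

## Interface

Orientations are given as a 3x3 rotation matrix whose columns are the frame's x, y, z axes.
In Python, from rig import env, vision, boxes_of, trace gives the robot as it stands. The module is installed in compiled form; this text tells all that it offers.
- The arm moves only by the tool apply_moves, never from a script. Its argument "series" is one flat list of numbers, 5 for each row, row after row: the opening, from 0 (shut) to 1 (fully open), then the shift along the world's x, y, z in cm, then the turn about the world's z in degrees. In form: [jaw, dx, dy, dz, spin, jaw, dx, dy, dz, spin, ...]. A call has 1 to 20 rows; each row is the pose to reach, as a shift and turn from the pose commanded when the call began; what a row does not reach only later rows make up. A row lasts 1/8 s, in which the tool goes at most 62.5 mm and 10.7 degrees, less where a joint would pass 70% of its speed; a pose out of reach is approached as far as the arm can. A call with a gripper value outside its range is refused whole. The fingers move at their own pace and stop on an object; "force" is the grip in N (left out, the last holds). Time passes only in rows, so rows that repeat a pose let the fingers close. It gives the time, the measured TCP pose, the force, the opening and the grip force at its end, in the units of the state.
- env.state(): the state, without advancing time (a new reading comes with each control period).
- vision.snapshot(name): name is "scene" or "top" or "wrist"; returns a dict with "frame" (420x560x3 uint8, blue, green, red), "camera_matrix" (3x3 intrinsics, pixels), "R" (3x3) and "t" (3): a world point X has camera coordinates R X + t. Camera axes: x right, y down, z forward; pixel columns grow to the right and rows downward; lengths in m; the calibration is good to about 2 mm. A picture is of the moment at which its call begins. There is no depth.
- env.finish_job(): hands the job in; it is judged then, once.
Trained networks look in the newest picture that a camera, given by its name, has taken for a name from the list of things; names that differ only in an ending like _2 or _b are one class to them, and where a whole thing is asked for, a point or a joint stands for the part that bears it (a point fixed in the world has none). Each returns a list of dicts, best first, with "conf" (0 to 1); they miss things now and then, are a little off and sometimes report something else, mostly with a low value. They report only what shows in the picture. A call takes as long as a camera call.
- boxes_of(camera, target): "centre" ([x, y, z] in m, in the coordinates of the camera as it stood for that picture, good to about 4 mm: the middle of the surface that is visible of it).
- trace(camera, target): "region" (420x560 bool, what is visible of it).
The state is a dict: "t": time; "qpos": joint angles; "qd": joint speeds; "tau": joint torques, N m; "ee_pos": TCP position; "orientation": TCP orientation; "force": force on the tool from outside, world axes, zero at the start; "torque": the same for the moment, N m; "grip_width": finger opening in m; "grasp_force": force on a finger pad.
Only numpy, scipy, OpenCV 4.12 (cv2) and the standard library are available. Lean on these libraries where they do the work, as an engineer would, in place of code of your own. Each camera call takes 0.05 s, during which the arm holds its last target. There are 200 camera calls.

## Working session

There is one attempt and no reset: what is moved stays moved. The work goes in short steps, Python scripts to look and compute and a tool call to move; the robot and the scene stay as the last step left them, time stands still between calls to the robot, and variables do not carry over. Pictures are saved under pics/ and viewed, at most 10 in all, crops included, and the job is handed in when it is done.

Besides the shell and the picture viewer there is one more tool, called after "Request:" by a JSON object that holds its "fn" and its "kwargs". apply_moves: Moves the arm, as the interface text tells. Its arguments: {"type":"object","properties":{"series":{"type":"array","items":{"type":"number"}},"force":{"type":"number"}},"required":["series"]}

```bash
mkdir -p pics; cat > h.py <<'E'
from rig import env, vision, boxes_of, trace
import numpy as np, cv2
def w(s,c): return s["R"].T@(np.array(c)-s["t"])
E
python3 - <<'E'
from h import *
np.set_printoptions(precision=4,suppress=True)
st=env.state(); print(st["t"],st["ee_pos"],st["orientation"],st["grip_width"],st["force"])
for cam in ["top","scene"]:
    s=vision.snapshot(cam); cv2.imwrite(f"pics/{cam}0.png",s["frame"])
    print(cam,s["camera_matrix"].tolist(),s["R"].tolist(),s["t"])
    for n in ["chisel_mid","chisel_grip","till","till_mouth","deep_board","short_board","sanding_block","dye_cup_1","wide_chisel","tape_measure"]:
        for b in boxes_of(cam,n)[:4]: print(n,round(b["conf"],2),w(s,b["centre"]))
E
```

```text
0.0 [0.2635 0.5935 0.2084] [[-0.914   0.4057 -0.0007]
 [ 0.4057  0.914  -0.0018]
 [-0.0001 -0.0019 -1.    ]] 0.08529291120436859 [ 0.3896  0.5809 -0.015 ]
top [[381.88169442173773, 0.0, 284.8053111874786], [0.0, 381.88169442173773, 210.6118202495705], [0.0, 0.0, 1.0]] [[0.007945276876114436, -0.9999592533763687, 0.0042853427327829265], [-0.98977761088987, -0.008474495383606293, -0.1423673554897139], [0.14239787061786846, -0.003110388234412156, -0.9898046130062883]] [0.0642 0.5941 1.0052]
chisel_mid 0.79 [0.4479 0.2311 0.0637]
chisel_grip 0.57 [0.4506 0.2321 0.0586]
till 0.89 [0.4696 0.1791 0.1012]
till_mouth 0.64 [0.4718 0.185  0.1034]
deep_board 0.57 [0.4883 0.0685 0.1037]
short_board 0.84 [0.4401 0.3167 0.0998]
sanding_block 0.68 [0.6464 0.014  0.0346]
dye_cup_1 0.95 [0.7696 0.0359 0.0382]
dye_cup_1 0.86 [ 0.7855 -0.0274  0.0417]
dye_cup_1 0.72 [ 0.7575 -0.0969  0.0365]
dye_cup_1 0.64 [0.467  0.18   0.0983]
wide_chisel 0.97 [ 0.3772 -0.2442  0.0214]
tape_measure 0.74 [ 0.6907 -0.2586  0.0365]
tape_measure 0.27 [0.7773 0.108  0.0385]
scene [[498.24541877545573, 0.0, 277.9712404557367], [0.0, 498.24541877545573, 209.1655331510745], [0.0, 0.0, 1.0]] [[-0.8978100515368387, -0.4399723616755073, 0.019011373466846462], [-0.23392167776761116, 0.43987596654095606, -0.8670581195802538], [0.37311896230264846, -0.7829006674038134, -0.4978441372044654]] [0.5622 0.172  1.4199]
chisel_mid 0.28 [0.5345 0.1021 0.1014]
till 0.97 [0.4941 0.3086 0.0627]
till_mouth 0.96 [0.4932 0.3095 0.0694]
deep_board 0.71 [0.5334 0.1019 0.1016]
short_board 0.62 [0.4738 0.328  0.0962]
sanding_block 0.64 [0.6323 0.0379 0.0302]
dye_cup_1 0.72 [ 0.7605 -0.0255  0.0603]
dye_cup_1 0.7 [0.7782 0.102  0.0644]
dye_cup_1 0.68 [0.7541 0.0505 0.0612]
dye_cup_1 0.57 [ 0.751  -0.0699  0.0428]
wide_chisel 0.63 [ 0.3752 -0.2048  0.0166]
wide_chisel 0.44 [0.4954 0.309  0.073 ]
tape_measure 0.62 [ 0.6927 -0.2446  0.0282]
```

View pics/top0.png

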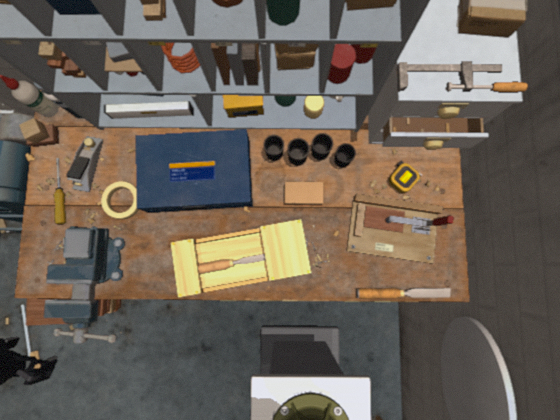

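View pics/scene0.png

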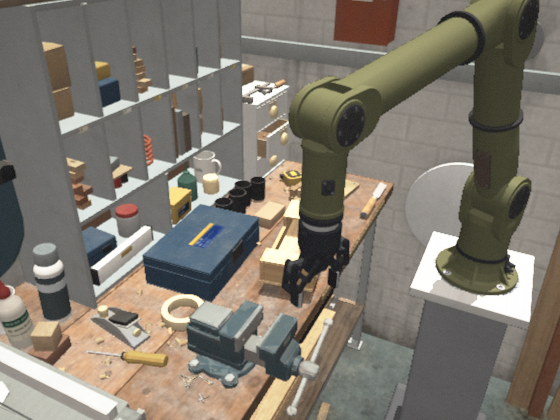

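The top view shows the till spanning about (172–312, 220–297) and yawed. The handle runs (197,267)–(235,263), and the blade runs to about (265,258), near the deep board's edge. The sanding block is at (304,192) and the cups are around (273–345, 150). The scene view agrees with this, and the gripper hangs clear of the till.

The tool can't tilt, so the chisel has to pivot in a light grip, levered on the deep board's edge. Next I'll get exact poses.

```bash
cat >> h.py <<'E'
def proj(s,uv,z):
    uv=np.atleast_2d(np.array(uv,float)); K=s["camera_matrix"]
    d=np.c_[(uv-[K[0,2],K[1,2]])/K[0,0],np.ones(len(uv))]@s["R"]; C=-s["R"].T@s["t"]
    return (C+d*((z-C[2])/d[:,2])[:,None])[:,:2]
def px(s,P):
    c=np.atleast_2d(P)@s["R"].T+s["t"]; K=s["camera_matrix"]; return c[:,:2]/c[:,2:]*K[0,0]+[K[0,2],K[1,2]]
def rect(s,cam,n,z):
    r=trace(cam,n)
    if not r: return None
    m=r[0]["region"].astype(np.uint8); uv=np.argwhere(m)[:,::-1]
    return r[0]["conf"],cv2.minAreaRect(proj(s,uv,z).astype(np.float32)*1000),m
E
python3 - <<'E'
from h import *
s=vision.snapshot("top")
im=s["frame"].copy()
for n,z in [("till",.102),("deep_board",.102),("short_board",.102),("chisel_mid",.056),("sanding_block",.034)]:
    o=rect(s,"top",n,z)
    if o:
        print(n,round(o[0],2),o[1],o[2].sum())
        c,_=cv2.findContours(o[2],0,2); cv2.drawContours(im,c,-1,(0,0,255) if 'ch' in n else (255,0,0),1)
cv2.imwrite("pics/t1.png",cv2.resize(im[120:310,150:400],None,fx=3.2,fy=3.1,interpolation=cv2.INTER_CUBIC))
E
```

```text
deep_board 0.87 ((486.5008239746094, 68.89435577392578), (139.47166442871094, 107.58183288574219), 10.608061790466309) 2285
short_board 0.62 ((439.34442138671875, 320.6922302246094), (139.1223602294922, 58.4697265625), 10.496793746948242) 1244
chisel_mid 0.78 ((452.2431945800781, 211.63275146484375), (27.289579391479492, 180.27590942382812), 9.851642608642578) 525
sanding_block 0.58 ((643.4949340820312, 18.542747497558594), (65.12279510498047, 106.25521087646484), 0.4941924214363098) 907
```

View pics/t1.png

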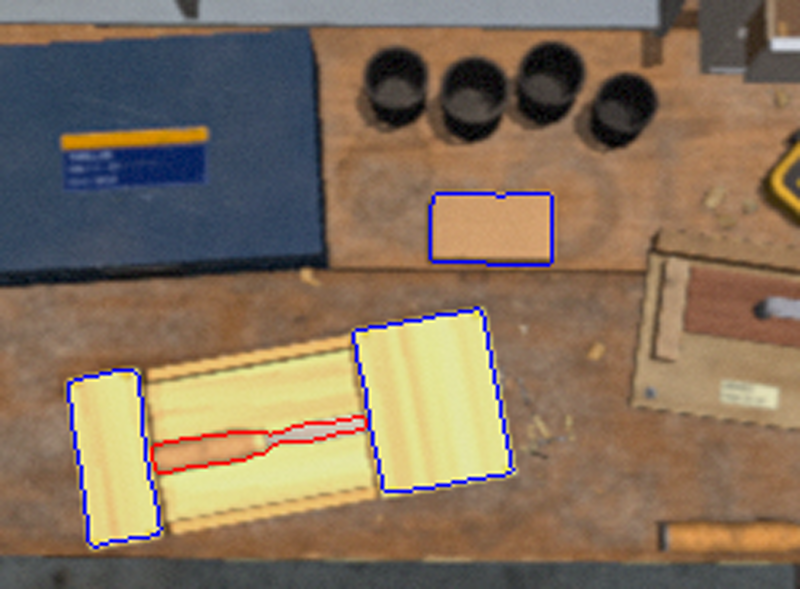

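Request:
{"fn": "apply_moves", "kwargs": {"series": [0.6,0,-2,6,0,0.6,0,-5,12,-10,0.6,3,-10,12,-20,0.6,6,-16,12,-30,0.6,9,-22,12,-40,0.6,13,-28,10,-50,0.6,18.5,-33,6,-56,0.6,18.5,-35.5,3,-56,0.6,18.5,-35.5,3,-56,0.6,18.5,-35.5,3,-56,0.6,18.5,-35.5,3,-56], "force": 20}}

```text
t: 2.78
ee_pos: [0.4485, 0.2413, 0.2408]
orientation: [[-0.178, 0.984, 0.001], [0.984, 0.178, 0.002], [0.001, 0.002, -1.0]]
force: [-0.5, 0.8, -0.2]
grip_width: 0.0513
grasp_force: 0.0
```

```bash
python3 - <<'E'
from h import *
np.set_printoptions(precision=4,suppress=True)
st=env.state(); print(st["t"],st["ee_pos"],st["orientation"].tolist() if hasattr(st["orientation"],'tolist') else st["orientation"],st["grip_width"],st["qpos"])
s=vision.snapshot("wrist"); im=s["frame"].copy()
print(-s["R"].T@s["t"])
for n,z in [("deep_board",.102),("short_board",.102),("chisel_mid",.060)]:
    o=rect(s,"wrist",n,z)
    if o:
        print(n,round(o[0],2),o[1])
        c,_=cv2.findContours(o[2],0,2); cv2.drawContours(im,c,-1,(0,0,255) if 'ch' in n else (255,0,0),1)
for n in ["chisel_mid","chisel_grip"]:
    for b in boxes_of("wrist",n)[:2]: print(n,b["conf"],w(s,b["centre"]))
cv2.imwrite("pics/w1.png",im)
E
```

```text
2.775 [0.4485 0.2413 0.2408] [[-0.177583089046932, 0.984104771792461, 0.001429902044713983], [0.9841047759926717, 0.1775806079660742, 0.0017080816177483592], [0.0014270083962049074, 0.0017104998414287419, -0.9999975189155869]] 0.051339155059202564 [-0.8113 -0.0012  0.2669  1.7578 -0.0004  1.3829 -0.3658]
[0.4348 0.3161 0.4053]
deep_board 0.79 ((484.7148132324219, 76.400146484375), (138.31161499023438, 102.07725524902344), 11.193395614624023)
short_board 0.63 ((439.2435607910156, 323.0018310546875), (139.34669494628906, 58.41532516479492), 10.768957138061523)
chisel_mid 0.57 ((458.14031982421875, 194.86880493164062), (28.007984161376953, 195.77183532714844), 10.783891677856445)
chisel_mid 0.67 [0.4544 0.2279 0.0548]
chisel_grip 0.87 [0.4554 0.2272 0.0586]
```

View pics/w1.png

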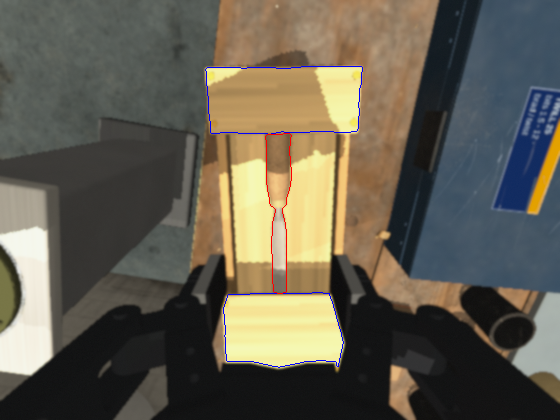

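The wrist view shows the handle running from the short board's edge (278,133) to the neck at about (279,206). The blade goes from there to the deep board's edge (279,293). The chisel is nearly parallel to the till.

```bash
python3 - <<'E'
from h import *
np.set_printoptions(precision=4,suppress=True)
s=vision.snapshot("wrist"); f=s["frame"]
a=np.radians(10.6); Y=np.array([-np.sin(a),np.cos(a)]);X=np.array([np.cos(a),np.sin(a)]); T=np.array([.4652,.1825])
m=rect(s,"wrist","chisel_mid",.06)[2]
for r in range(136,292,6):
    c=np.where(m[r])[0]
    if len(c)==0: continue
    uv=[[c[0],r],[c[-1]+1,r]]; P=proj(s,uv,.058)-T
    print(r,c[0],c[-1],"y %.4f x %.4f w %.4f"%((P@Y).mean(),(P@X).mean(),(P@X)[1]-(P@X)[0]),f[r,int(c.mean())])
for r in range(196,216,2): print(r,f[r,279],(proj(s,[[279,r]],.058)-T)@Y)
E
```

```text
136 265 290 y 0.1065 x -0.0052 w 0.0279 [ 82 122 159]
142 265 290 y 0.1002 x -0.0052 w 0.0281 [ 81 121 157]
148 265 290 y 0.0938 x -0.0053 w 0.0282 [ 77 117 153]
154 265 290 y 0.0873 x -0.0054 w 0.0284 [ 79 117 153]
160 266 290 y 0.0807 x -0.0049 w 0.0275 [ 74 109 142]
166 266 290 y 0.0740 x -0.0049 w 0.0276 [ 75 111 145]
172 266 290 y 0.0673 x -0.0050 w 0.0278 [ 83 124 162]
178 266 290 y 0.0605 x -0.0050 w 0.0280 [126 190 237]
184 266 290 y 0.0537 x -0.0051 w 0.0281 [124 186 234]
190 268 288 y 0.0467 x -0.0051 w 0.0238 [128 192 238]
196 270 287 y 0.0397 x -0.0046 w 0.0205 [124 187 234]
202 271 286 y 0.0325 x -0.0047 w 0.0183 [155 229 245]
208 275 282 y 0.0253 x -0.0047 w 0.0092 [178 204 220]
214 274 283 y 0.0180 x -0.0048 w 0.0116 [175 199 215]
220 273 284 y 0.0107 x -0.0049 w 0.0140 [176 199 214]
226 272 286 y 0.0032 x -0.0043 w 0.0176 [187 212 224]
232 272 286 y -0.0044 x -0.0044 w 0.0177 [186 211 223]
238 272 286 y -0.0120 x -0.0044 w 0.0178 [184 208 222]
244 272 286 y -0.0198 x -0.0045 w 0.0179 [182 207 221]
250 272 286 y -0.0277 x -0.0046 w 0.0180 [179 203 218]
256 272 286 y -0.0356 x -0.0046 w 0.0181 [174 198 213]
262 273 286 y -0.0437 x -0.0041 w 0.0170 [173 196 210]
268 273 286 y -0.0518 x -0.0041 w 0.0171 [158 179 193]
274 273 286 y -0.0601 x -0.0042 w 0.0173 [ 99 112 120]
280 273 286 y -0.0684 x -0.0042 w 0.0174 [ 94 106 114]
286 273 286 y -0.0769 x -0.0043 w 0.0175 [ 95 107 116]
196 [123 185 233] [0.0397]
198 [125 189 231] [0.0373]
200 [148 223 243] [0.0349]
202 [153 227 245] [0.0325]
204 [153 226 245] [0.0301]
206 [161 215 233] [0.0277]
208 [172 198 214] [0.0253]
210 [174 197 211] [0.0229]
212 [172 195 210] [0.0205]
214 [171 194 209] [0.018]
```

Request:
{"fn": "apply_moves", "kwargs": {"series": [0.6,-0.2,1.2,-5,0.3,0.6,-0.2,1.2,-10,0.3,0.6,-0.2,1.2,-13,0.3,0.6,-0.2,1.2,-13,0.3,0.6,-0.2,1.2,-13,0.3]}}

```text
t: 3.8
ee_pos: [0.4477, 0.2517, 0.111]
orientation: [[-0.18, 0.984, 0.002], [0.984, 0.18, 0.001], [0.001, 0.002, -1.0]]
force: [0.3, -0.3, 0.2]
grip_width: 0.0518
grasp_force: 0.0
```

Request:
{"fn": "apply_moves", "kwargs": {"series": [0.6,-0.1,0.2,-3,0,0.6,-0.1,0.2,-5.5,0,0.6,-0.1,0.2,-7,0,0.6,-0.1,0.2,-7,0,0.6,-0.1,0.2,-7,0,0,-0.1,0.2,-7,0,0,-0.1,0.2,-7,0,0,-0.1,0.2,-7,0,0,-0.1,0.2,-7,0], "force": 20}}

```text
t: 4.92
ee_pos: [0.451, 0.2553, 0.0447]
orientation: [[-0.179, 0.984, 0.01], [0.984, 0.179, 0.006], [0.004, 0.011, -1.0]]
force: [0.8, -1.6, 18.5]
grip_width: 0.0001
grasp_force: 9.5
```

```bash
python3 - <<'E'
from h import *
a=vision.snapshot("wrist")["frame"]; b=vision.snapshot("top")["frame"]; c=vision.snapshot("scene")["frame"]
a=a[100:400,130:430]
cv2.imwrite("pics/w2.png",np.hstack([cv2.resize(a,(480,480)),cv2.resize(b[210:310,160:325],None,fx=1.9,fy=4.8)]))
print(env.state()["force"],env.state()["grip_width"],env.state()["ee_pos"])
E
```

```text
[ 0.65725688 -1.7579461  18.8582845 ] 0.0003950129860396307 [0.45102537 0.25527907 0.04464775]
```

View pics/w2.png

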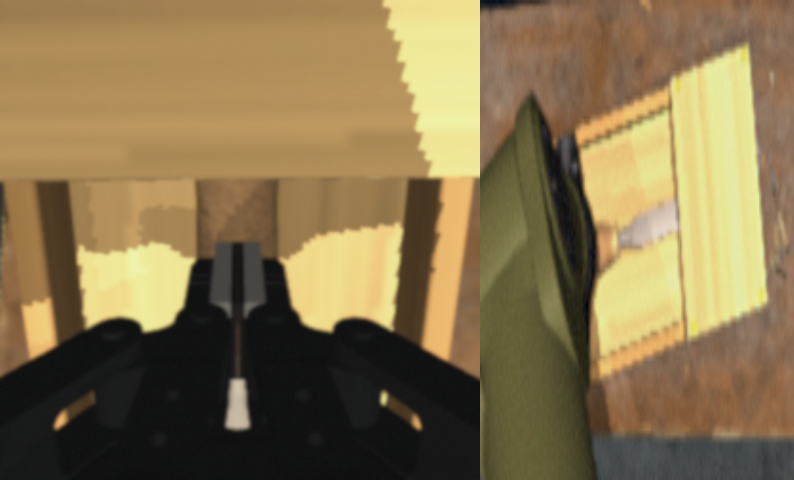

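```bash
python3 - <<'E'
from h import *
np.set_printoptions(precision=3,suppress=True)
s=vision.snapshot("wrist"); e=np.array(env.state()["ee_pos"]); R=np.array(env.state()["orientation"])
for d in (0,-.01,-.019,-.03,-.04): print(d,px(s,e+R[:,2]*d)[0])
m=rect(s,"wrist","chisel_mid",.058)
for r in range(205,270,4):
    c=np.where(m[2][r])[0]
    if len(c): print(r,c[0],c[-1])
a=np.radians(10.6); Y=np.array([-np.sin(a),np.cos(a)]); T=np.array([.4652,.1825])
P=T+.112*Y; print("board edge lower/upper px",px(s,[[*P,.096],[*P,.102]]))
c=vision.snapshot("scene"); f=c["frame"]
u=px(c,e)[0]; print(u); x,y=map(int,u)
cr=f[max(0,y-75):y+75,max(0,x-75):x+75]; w1=s["frame"][170:320,180:380]
cv2.imwrite("pics/s3.png",np.hstack([cv2.resize(cr,(400,400),interpolation=cv2.INTER_CUBIC),cv2.resize(w1,(400,400),interpolation=cv2.INTER_CUBIC)]))
E
```

```text
0 [277.955 247.862]
-0.01 [277.947 255.728]
-0.019 [277.939 263.602]
-0.03 [277.928 274.44 ]
-0.04 [277.916 285.687]
213 253 303
217 252 303
221 253 302
225 253 302
229 253 302
233 253 302
237 253 302
241 253 303
245 253 303
249 253 303
253 253 302
257 253 302
board edge lower/upper px [[280.238 213.202]
 [280.524 218.46 ]]
[294.657 260.256]
```

View pics/s3.png

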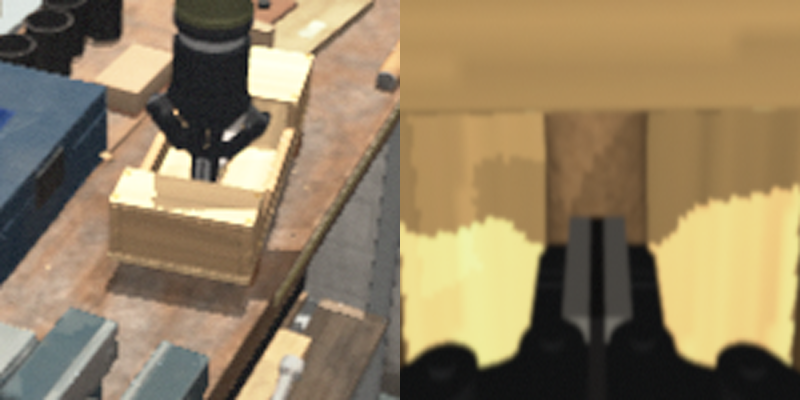

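```bash
python3 - <<'E'
from h import *
s=vision.snapshot("wrist")
for z in (.0,.01,.02,.03,.04,.05,.06,.07):
    o=[]
    for r in (221,237):
        P=proj(s,[[252.7,r],[302.8,r]],z); o.append(np.linalg.norm(P[1]-P[0]))
    print(z,o)
g=s["frame"][:,:,:].astype(int)
print(g[225,130:420:4].sum(1).tolist())
E
```

```text
0.0 [np.float64(0.03528201491383565), np.float64(0.03585468524965644)]
0.01 [np.float64(0.033596732149970644), np.float64(0.034142048281427154)]
0.02 [np.float64(0.03191144938610556), np.float64(0.032429411313197924)]
0.03 [np.float64(0.030226166622240536), np.float64(0.030716774344968566)]
0.04 [np.float64(0.028540883858375454), np.float64(0.029004137376739285)]
0.05 [np.float64(0.026855601094510434), np.float64(0.027291500408509937)]
0.06 [np.float64(0.02517031833064541), np.float64(0.02557886344028066)]
0.07 [np.float64(0.02348503556678034), np.float64(0.023866226472051368)]
[148, 316, 348, 353, 359, 347, 216, 175, 170, 161, 159, 299, 368, 369, 398, 416, 417, 418, 413, 416, 427, 454, 455, 445, 442, 446, 448, 448, 447, 448, 445, 231, 289, 313, 322, 334, 325, 343, 305, 275, 276, 254, 247, 227, 344, 354, 357, 358, 359, 355, 341, 334, 352, 366, 362, 355, 356, 358, 353, 340, 335, 340, 354, 343, 161, 155, 152, 161, 179, 449, 530, 531, 536]
```

Request:
{"fn": "apply_moves", "kwargs": {"series": [0,0,0,3,0,0.6,0,0,7,0,0.6,0,0,7,0,0.6,0,0,7,0]}}

```text
t: 5.78
ee_pos: [0.4455, 0.253, 0.1093]
orientation: [[-0.18, 0.984, -0.0], [0.984, 0.18, -0.0], [0.0, -0.0, -1.0]]
force: [-0.1, -0.0, -0.6]
grip_width: 0.0512
grasp_force: 0.0
```

```bash
python3 - <<'E'
from h import *
np.set_printoptions(precision=4,suppress=True)
print(env.state()["ee_pos"],env.state()["force"])
s=vision.snapshot("wrist"); im=s["frame"].copy(); m=trace("wrist","chisel_mid")
if m: 
    m=m[0]["region"]; c,_=cv2.findContours(m.astype(np.uint8),0,2); cv2.drawContours(im,c,-1,(0,0,255),1)
    for r in range(0,420,12):
        c=np.where(m[r])[0]
        if len(c):
            print(r,c[0],c[-1],[round(float(np.linalg.norm(np.subtract(*proj(s,[[c[0],r],[c[-1]+1,r]],z)))),4) for z in (.03,.045,.06)])
cv2.imwrite("pics/w4.png",im); np.savez("w4.npz",f=s["frame"],R=s["R"],t=s["t"],camera_matrix=s["camera_matrix"])
for n in ["chisel_mid","chisel_grip"]:
    for b in boxes_of("wrist",n)[:2]: print(n,b["conf"],w(s,b["centre"]))
E
```

```text
[0.4455 0.253  0.1093] [-0.1017 -0.0297 -0.6308]
180 246 283 [0.03, 0.0281, 0.0263]
192 247 283 [0.0295, 0.0277, 0.0259]
204 247 283 [0.0299, 0.028, 0.0262]
216 247 284 [0.031, 0.0291, 0.0272]
228 247 283 [0.0306, 0.0287, 0.0268]
240 248 283 [0.0301, 0.0283, 0.0264]
252 252 280 [0.0246, 0.0231, 0.0216]
264 254 277 [0.0206, 0.0193, 0.0181]
276 261 272 [0.0104, 0.0098, 0.0091]
288 262 272 [0.0097, 0.0091, 0.0085]
300 260 273 [0.0125, 0.0117, 0.011]
312 261 273 [0.0118, 0.011, 0.0103]
324 261 274 [0.0128, 0.012, 0.0113]
336 262 274 [0.0121, 0.0113, 0.0106]
348 262 275 [0.0132, 0.0124, 0.0116]
360 263 274 [0.0115, 0.0108, 0.0101]
chisel_mid 0.87 [0.4392 0.2373 0.0573]
chisel_grip 0.9 [0.4405 0.2396 0.0622]
chisel_grip 0.71 [0.4538 0.295  0.1031]
```

View pics/w4.png

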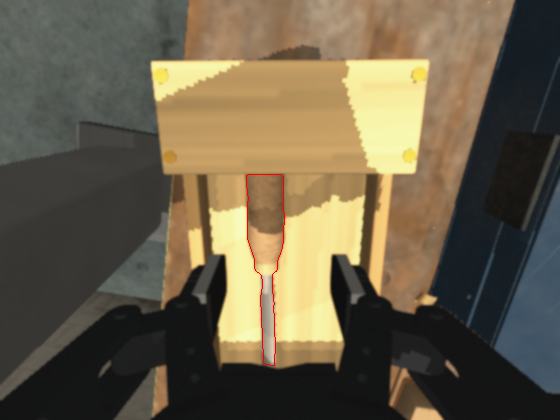

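```bash
python3 - <<'E'
from h import *
np.set_printoptions(precision=4,suppress=True)
a=np.radians(10.6); Y=np.array([-np.sin(a),np.cos(a)]);X=np.array([np.cos(a),np.sin(a)]); T=np.array([.4652,.1825])
def till(P): return np.c_[(P-T)@X,(P-T)@Y]
K=dict(np.load("w4.npz")); 
# rays: wrist neck (266,280), blade at row 340 (268); handle/board-edge
for z in (.01,.025,.04,.055,.07): print("wrist z",z,till(proj(K,[[267,274],[268.5,340],[265,200]],z)).round(4).tolist())
s=vision.snapshot("top"); r=trace("top","chisel_mid"); f=s["frame"]
if r:
    m=r[0]["region"]; print(r[0]["conf"],m.sum())
    for c in range(180,280,3):
        q=np.where(m[:,c])[0]
        if len(q): print(c,q[0],q[-1]+1,[till(proj(s,[[c+.5,(q[0]+q[-1]+1)/2]],z))[0].round(4).tolist() for z in (.01,.04,.07)],f[int(q.mean()),c])
E
```

```text
wrist z 0.01 [[-0.0171, 0.0001], [-0.0167, -0.0748], [-0.0177, 0.0725]]
wrist z 0.025 [[-0.0164, 0.0086], [-0.0161, -0.062], [-0.017, 0.0768]]
wrist z 0.04 [[-0.0158, 0.0171], [-0.0155, -0.0493], [-0.0164, 0.0812]]
wrist z 0.055 [[-0.0152, 0.0255], [-0.0148, -0.0366], [-0.0157, 0.0855]]
wrist z 0.07 [[-0.0145, 0.034], [-0.0142, -0.0238], [-0.015, 0.0899]]
0.75 250
219 265 274 [[-0.0204, 0.0707], [-0.0209, 0.0658], [-0.0215, 0.0609]] [ 92 138 187]
222 264 274 [[-0.0205, 0.0623], [-0.0211, 0.0577], [-0.0216, 0.053]] [111 164 221]
225 264 273 [[-0.0206, 0.054], [-0.0212, 0.0495], [-0.0217, 0.0451]] [109 162 220]
228 264 272 [[-0.0207, 0.0456], [-0.0213, 0.0414], [-0.0218, 0.0372]] [107 159 215]
231 264 272 [[-0.0222, 0.0374], [-0.0227, 0.0334], [-0.0232, 0.0294]] [151 231 238]
234 265 270 [[-0.0223, 0.029], [-0.0228, 0.0253], [-0.0233, 0.0215]] [142 158 172]
237 265 268 [[-0.021, 0.0204], [-0.0216, 0.0169], [-0.0221, 0.0134]] [163 171 187]
240 264 268 [[-0.0211, 0.012], [-0.0217, 0.0088], [-0.0222, 0.0055]] [138 152 168]
243 264 267 [[-0.0213, 0.0036], [-0.0218, 0.0006], [-0.0223, -0.0024]] [113 120 130]
246 263 267 [[-0.0214, -0.0048], [-0.0219, -0.0076], [-0.0224, -0.0104]] [122 132 149]
249 263 266 [[-0.0215, -0.0132], [-0.022, -0.0157], [-0.0226, -0.0183]] [115 123 136]
252 262 266 [[-0.0216, -0.0216], [-0.0221, -0.0239], [-0.0227, -0.0262]] [137 150 163]
255 262 265 [[-0.0217, -0.03], [-0.0222, -0.0321], [-0.0228, -0.0342]] [113 123 133]
258 261 264 [[-0.0204, -0.0386], [-0.021, -0.0405], [-0.0216, -0.0423]] [139 150 164]
261 261 264 [[-0.0219, -0.0468], [-0.0224, -0.0484], [-0.023, -0.0501]] [121 125 139]
264 261 263 [[-0.022, -0.0552], [-0.0225, -0.0566], [-0.0231, -0.058]] [111 115 126]
```

Request:
{"fn": "apply_moves", "kwargs": {"series": [0.6,-1,-0.2,-2.5,0,0.6,-1,-0.2,-4,0,0.6,-1,-0.2,-5,0,0.6,-1,-0.2,-5,0]}}

```text
t: 6.58
ee_pos: [0.4357, 0.2508, 0.0589]
orientation: [[-0.18, 0.984, -0.001], [0.984, 0.18, -0.001], [-0.001, -0.001, -1.0]]
force: [0.8, 0.6, 0.1]
grip_width: 0.0514
grasp_force: 0.0
```

```bash
python3 - <<'E'
from h import *
np.set_printoptions(precision=4,suppress=True)
print(env.state()["ee_pos"],env.state()["force"])
s=vision.snapshot("wrist"); im=s["frame"].copy(); m=trace("wrist","chisel_mid")[0]["region"]
for r in range(180,400,12):
    c=np.where(m[r])[0]
    if len(c): print(r,c[0],c[-1],end="; ")
print(px(s,np.array(env.state()["ee_pos"])))
cv2.imwrite("pics/w5.png",cv2.resize(im[150:420,100:460],None,fx=2.2,fy=2.2))
E
```

```text
[0.4357 0.2508 0.0589] [0.8415 0.6044 0.0803]
204 259 307; 216 260 306; 228 260 306; 240 260 306; 252 260 308; 264 260 307; 276 260 304; 288 264 302; 300 268 299; 312 272 295; 324 276 291; 336 273 292; 348 273 295; 360 272 295; [[279.3755 248.1177]]
```

View pics/w5.png

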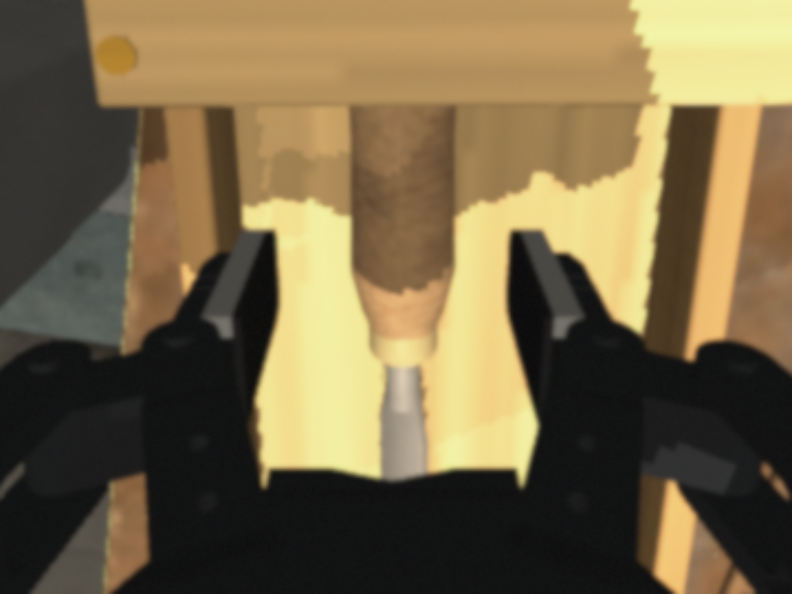

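```bash
python3 - <<'E'
from h import *
np.set_printoptions(precision=4,suppress=True)
s=vision.snapshot("wrist")
print(s["camera_matrix"][0],"axis",s["R"][2],"C",-s["R"].T@s["t"])
for z in (0,.015,.03,.045,.06,.1):
    g=lambda a,b,r: np.linalg.norm(np.subtract(*proj(s,[[a,r],[b,r]],z)))
    print(z,"handle %.4f %.4f"%(g(259.7,306.8,228),g(259.7,307.5,252)),"floor %.4f"%g(210,391,230),"rimin %.4f"%g(195,405,205),"pads %.4f"%g(224,332,256), "board %.4f"%g(144,412,196))
E
```

```text
[315.7019   0.     278.0849] axis [ 0.0545 -0.2953 -0.9538] C [0.4227 0.3263 0.2244]
0 handle 0.0358 0.0373 floor 0.1381 rimin 0.1562 pads 0.0846 board 0.1975
0.015 handle 0.0335 0.0348 floor 0.1288 rimin 0.1457 pads 0.0790 board 0.1843
0.03 handle 0.0311 0.0323 floor 0.1196 rimin 0.1353 pads 0.0733 board 0.1711
0.045 handle 0.0287 0.0298 floor 0.1104 rimin 0.1249 pads 0.0676 board 0.1579
0.06 handle 0.0263 0.0273 floor 0.1011 rimin 0.1144 pads 0.0620 board 0.1447
0.1 handle 0.0199 0.0207 floor 0.0765 rimin 0.0866 pads 0.0469 board 0.1095
```

The wrist view shows the fingers straddling the handle, which is centred at about (283, 230). The pad tips look well above the handle. Judging by scale, they sit about 2–3 cm higher than the nominal TCP, so the fingers shut on top of the handle last time. I'll go down in steps and watch the force.

Request:
{"fn": "apply_moves", "kwargs": {"series": [0.6,0.4,-0.8,-1,0,0.6,0.4,-0.8,-2,0,0.6,0.4,-0.8,-2,0]}}

```text
t: 7.1
ee_pos: [0.4389, 0.2424, 0.0383]
orientation: [[-0.179, 0.984, -0.002], [0.984, 0.179, -0.001], [-0.001, -0.002, -1.0]]
force: [0.4, -0.4, -0.5]
grip_width: 0.0515
grasp_force: 0.0
```

Request:
{"fn": "apply_moves", "kwargs": {"series": [0.6,0,0,-0.8,0,0.6,0,0,-0.8,0,0.6,0,0,-0.8,0]}}

```text
t: 7.48
ee_pos: [0.4398, 0.2432, 0.0316]
orientation: [[-0.18, 0.984, 0.0], [0.984, 0.18, 0.0], [-0.0, 0.0, -1.0]]
force: [0.6, -0.1, -0.0]
grip_width: 0.0512
grasp_force: 0.0
```

Request:
{"fn": "apply_moves", "kwargs": {"series": [0.6,0,0,-0.7,0,0.6,0,0,-0.7,0]}}

```text
t: 7.72
ee_pos: [0.4393, 0.2428, 0.0239]
orientation: [[-0.18, 0.984, -0.001], [0.984, 0.18, -0.001], [-0.001, -0.001, -1.0]]
force: [-0.1, 0.4, 0.6]
grip_width: 0.0511
grasp_force: 0.0
```

Request:
{"fn": "apply_moves", "kwargs": {"series": [0.6,0,0,-0.5,0,0.6,0,0,-0.5,0]}}

```text
t: 7.98
ee_pos: [0.4394, 0.2429, 0.0191]
orientation: [[-0.18, 0.984, -0.001], [0.984, 0.18, -0.001], [-0.0, -0.001, -1.0]]
force: [-0.4, -0.0, -0.0]
grip_width: 0.0513
grasp_force: 0.0
```

Request:
{"fn": "apply_moves", "kwargs": {"series": [0.6,0,0,-0.4,0,0.6,0,0,-0.4,0,0,0,0,-0.4,0,0,0,0,-0.4,0,0,0,0,-0.4,0], "force": 25}}

```text
t: 8.6
ee_pos: [0.4404, 0.2434, 0.0161]
orientation: [[-0.18, 0.984, 0.001], [0.984, 0.18, 0.001], [0.0, 0.001, -1.0]]
force: [-0.1, -0.9, 3.6]
grip_width: 0.0276
grasp_force: 26.7
```

Request:
{"fn": "apply_moves", "kwargs": {"series": [0,0,0,0.4,0,0,0,0,0.7,0,0,0.2,-1.1,0.7,0,0,0.4,-2.2,0.7,0,0,0.6,-3.3,0.7,0,0,0.7,-4,0.7,0,0,0.7,-4,0.7,0]}}

```text
t: 9.48
ee_pos: [0.4469, 0.2023, 0.0225]
orientation: [[-0.178, 0.984, 0.0], [0.984, 0.178, -0.0], [-0.0, 0.0, -1.0]]
force: [-0.3, 1.1, -2.6]
grip_width: 0.0279
grasp_force: 25.0
```

```bash
python3 - <<'E'
from h import *
np.set_printoptions(precision=4,suppress=True)
a=np.radians(10.6); Y=np.array([-np.sin(a),np.cos(a)]);X=np.array([np.cos(a),np.sin(a)]); T=np.array([.4652,.1825])
st=env.state(); print(st["ee_pos"],st["force"],st["torque"],st["grip_width"])
s=vision.snapshot("wrist"); f=s["frame"]; m=trace("wrist","chisel_mid")[0]["region"]
rr=np.where(m.any(1))[0]; print(rr[0],rr[-1],[(r,*np.where(m[r])[0][[0,-1]]) for r in range(rr[0],rr[0]+60,10)])
for z in (.05,.06,.07,.08): print(z,(proj(s,[[280,rr[0]]],z)-T)@Y)
P=T+.112*Y; print(px(s,[[*P,.096],[*P,.102]]))
cv2.imwrite("pics/w6.png",cv2.resize(f[60:330,100:460],None,fx=2.2,fy=2.2))
E
```

```text
[0.4469 0.2023 0.0225] [-0.33    1.0703 -2.6281] [-0.0185  0.0103 -0.0393] 0.027918977776673834
68 366 [(68, np.int64(274), np.int64(282)), (78, np.int64(247), np.int64(309)), (88, np.int64(244), np.int64(312)), (98, np.int64(243), np.int64(313)), (108, np.int64(241), np.int64(313)), (118, np.int64(242), np.int64(312))]
0.05 [0.1141]
0.06 [0.113]
0.07 [0.1119]
0.08 [0.1108]
[[330.3144  55.414 ]
 [334.1896  51.5502]]
```

View pics/w6.png

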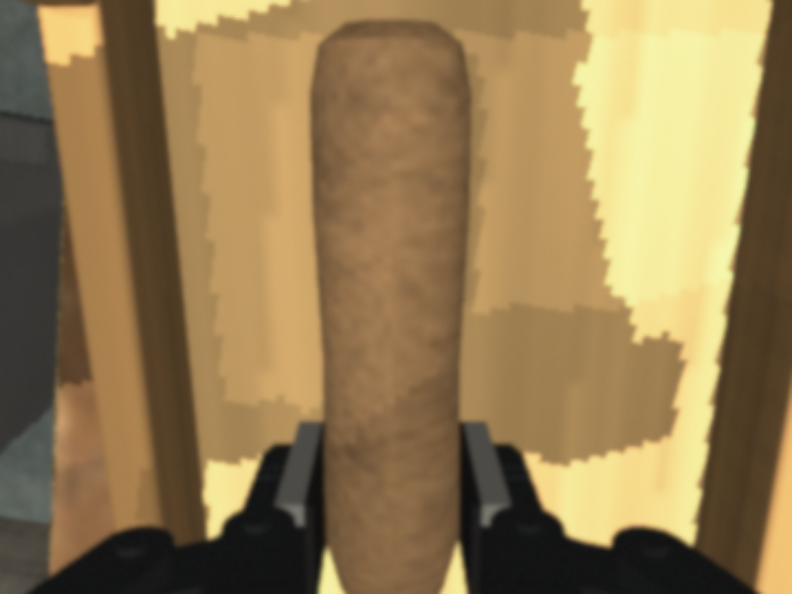

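The handle end is at row 68, just short of the board's edge (row 55), so it's barely clear. I'll go back 8 mm more, then lift to pivot on the deep board.

Request:
{"fn": "apply_moves", "kwargs": {"series": [0,0.15,-0.8,0,0,0,0.15,-0.8,0,0,0,0.15,-0.8,1,0,0,0.15,-0.8,2,0,0,0.15,-0.8,2.5,0,0,0.15,-0.8,3,0,0,0.15,-0.8,3,0], "force": 20}}

```text
t: 10.45
ee_pos: [0.4483, 0.1953, 0.0529]
orientation: [[-0.18, 0.984, 0.0], [0.984, 0.18, 0.0], [0.0, 0.001, -1.0]]
force: [-1.2, -0.0, -2.4]
grip_width: 0.0277
grasp_force: 25.0
```

Request:
{"fn": "apply_moves", "kwargs": {"series": [0,0,0,0.4,0,0,0,0,0.8,0,0,0,0,0.8,0]}}

```text
t: 10.82
ee_pos: [0.4481, 0.1951, 0.0606]
orientation: [[-0.18, 0.984, -0.0], [0.984, 0.18, 0.0], [0.0, -0.0, -1.0]]
force: [-0.2, -0.0, -3.4]
grip_width: 0.0275
grasp_force: 24.6
```

Request:
{"fn": "apply_moves", "kwargs": {"series": [0,0,0,0.4,0,0,0,0,0.8,0,0,0,0,0.8,0]}}

```text
t: 11.2
ee_pos: [0.4484, 0.1949, 0.0688]
orientation: [[-0.18, 0.984, 0.0], [0.984, 0.18, -0.0], [-0.0, 0.0, -1.0]]
force: [-0.4, -1.2, -4.0]
grip_width: 0.0277
grasp_force: 24.4
```

```bash
cat > tilt.py <<'E'
from h import *
np.set_printoptions(precision=4,suppress=True)
a=np.radians(10.6); Y=np.array([-np.sin(a),np.cos(a)]);X=np.array([np.cos(a),np.sin(a)]); T=np.array([.4652,.1825])
st=env.state(); e=np.array(st["ee_pos"]); print(st["t"],e,st["force"],st["torque"],"till",(e[:2]-T)@X,(e[:2]-T)@Y)
y3=lambda t: np.array([*(np.cos(t)*Y),np.sin(t)]); n3=lambda t: np.array([*(-np.sin(t)*Y),np.cos(t)])
g=e+[0,0,.0405]
for cam in ("wrist","scene"):
    s=vision.snapshot(cam); r=trace(cam,"chisel_mid")
    if not r: print(cam,"none"); continue
    m=r[0]["region"]; v,u=np.where(m); print(cam,r[0]["conf"],m.sum(),"rows",v.min(),v.max(),"cols",u.min(),u.max(),"width",[(q,*np.where(m[q])[0][[0,-1]]) for q in range(v.min()+8,v.min()+70,12) if m[q].any()])
    for t in (-.1,0,.1,.2,.3):
        P=[g+y3(t)*.088+n3(t)*.010, g+y3(t)*.088-n3(t)*.010, g-y3(t)*.037]
        c=g+y3(t)*.07; L=px(s,[c-.014*np.array([*X,0]),c+.014*np.array([*X,0])])
        print(t,px(s,P).round(1).tolist(),"w@.07 row %.1f %.1f"%(L[0,1],abs(L[1,0]-L[0,0])))
E
python3 tilt.py
```

```text
11.2 [0.4484 0.1949 0.0688] [-0.3684 -1.184  -4.0364] [ 0.0306  0.0273 -0.0726] till -0.014275204851234019 0.015277916371917088
wrist 0.68 19028 rows 67 367 cols 237 319 width [(75, np.int64(246), np.int64(310)), (87, np.int64(240), np.int64(317)), (99, np.int64(238), np.int64(319)), (111, np.int64(238), np.int64(319)), (123, np.int64(238), np.int64(318)), (135, np.int64(239), np.int64(319))]
-0.1 [[276.6, 71.5], [276.9, 81.7], [278.3, 359.2]] w@.07 row 124.8 69.7
0 [[276.5, 70.4], [276.8, 76.1], [278.3, 353.7]] w@.07 row 124.8 73.6
0.1 [[276.4, 72.3], [276.7, 72.2], [278.3, 347.8]] w@.07 row 126.8 77.9
0.2 [[276.4, 77.8], [276.6, 70.4], [278.3, 341.6]] w@.07 row 131.2 82.4
0.3 [[276.3, 87.9], [276.5, 71.5], [278.3, 335.2]] w@.07 row 138.3 87.3
scene 0.68 209 rows 223 248 cols 294 309 width [(231, np.int64(301), np.int64(309)), (243, np.int64(294), np.int64(304))]
-0.1 [[297.9, 247.0], [297.8, 252.8], [308.3, 222.4]] w@.07 row 246.6 10.2
0 [[298.1, 244.1], [297.8, 250.4], [308.3, 223.5]] w@.07 row 244.5 10.3
0.1 [[298.4, 241.0], [297.9, 247.7], [308.2, 224.6]] w@.07 row 242.2 10.3
0.2 [[298.7, 237.8], [298.1, 244.9], [308.1, 225.8]] w@.07 row 239.8 10.3
0.3 [[299.1, 234.5], [298.3, 241.8], [308.0, 227.0]] w@.07 row 237.3 10.3
```

Request:
{"fn": "apply_moves", "kwargs": {"series": [0,0,0,0.4,0,0,0,0,0.7,0,0,0,0,0.7,0]}}

```text
t: 11.78
ee_pos: [0.4482, 0.1953, 0.0758]
orientation: [[-0.18, 0.984, 0.0], [0.984, 0.18, 0.0], [0.0, 0.0, -1.0]]
force: [-0.4, 0.0, -5.0]
grip_width: 0.0278
grasp_force: 24.3
```

```bash
python3 tilt.py
```

```text
11.775 [0.4482 0.1953 0.0758] [-0.3986  0.0189 -5.0066] [0.1057 0.11   0.018 ] till -0.014344634598430264 0.015686662227676514
wrist 0.67 19050 rows 68 367 cols 236 322 width [(76, np.int64(249), np.int64(309)), (88, np.int64(239), np.int64(318)), (100, np.int64(237), np.int64(321)), (112, np.int64(237), np.int64(322)), (124, np.int64(236), np.int64(320)), (136, np.int64(238), np.int64(320))]
-0.1 [[276.7, 71.4], [276.9, 81.7], [278.3, 359.2]] w@.07 row 124.8 69.7
0 [[276.6, 70.4], [276.8, 76.1], [278.3, 353.7]] w@.07 row 124.8 73.6
0.1 [[276.5, 72.2], [276.7, 72.1], [278.3, 347.8]] w@.07 row 126.8 77.9
0.2 [[276.4, 77.8], [276.6, 70.4], [278.3, 341.7]] w@.07 row 131.2 82.4
0.3 [[276.3, 87.8], [276.5, 71.4], [278.2, 335.3]] w@.07 row 138.2 87.3
scene 0.77 186 rows 224 243 cols 295 309 width [(232, np.int64(298), np.int64(308))]
-0.1 [[298.0, 244.9], [297.9, 250.8], [308.4, 220.3]] w@.07 row 244.5 10.3
0 [[298.2, 242.0], [297.9, 248.3], [308.4, 221.4]] w@.07 row 242.4 10.3
0.1 [[298.5, 238.9], [298.0, 245.6], [308.3, 222.6]] w@.07 row 240.1 10.3
0.2 [[298.8, 235.6], [298.2, 242.7], [308.2, 223.8]] w@.07 row 237.7 10.3
0.3 [[299.2, 232.3], [298.4, 239.7], [308.1, 225.0]] w@.07 row 235.2 10.4
```

Request:
{"fn": "apply_moves", "kwargs": {"series": [0,0,0,-0.1,0,0,0,0,-0.1,0,0,-0.2,1,0.1,0,0,-0.4,2,0.3,0,0,-0.6,3,0.5,0,0,-0.6,3,0.5,0], "force": 50}}

```text
t: 12.72
ee_pos: [0.4421, 0.2266, 0.0809]
orientation: [[-0.182, 0.983, 0.001], [0.983, 0.182, 0.001], [0.0, 0.001, -1.0]]
force: [0.4, -0.2, -2.0]
grip_width: 0.0267
grasp_force: 52.7
```

```bash
python3 tilt.py
```

```text
12.725 [0.4421 0.2266 0.0809] [ 0.4052 -0.2365 -2.0235] [0.0236 0.0341 0.0327] till -0.01460138541229548 0.04762400236126103
wrist 0.75 19134 rows 68 367 cols 236 321 width [(76, np.int64(248), np.int64(310)), (88, np.int64(239), np.int64(319)), (100, np.int64(237), np.int64(320)), (112, np.int64(236), np.int64(321)), (124, np.int64(237), np.int64(321)), (136, np.int64(238), np.int64(320))]
-0.1 [[277.4, 71.4], [277.5, 81.7], [278.2, 359.2]] w@.07 row 124.7 69.7
0 [[277.3, 70.3], [277.4, 76.1], [278.2, 353.7]] w@.07 row 124.7 73.6
0.1 [[277.3, 72.2], [277.4, 72.1], [278.2, 347.8]] w@.07 row 126.7 77.9
0.2 [[277.3, 77.7], [277.3, 70.3], [278.2, 341.7]] w@.07 row 131.0 82.4
0.3 [[277.3, 87.8], [277.3, 71.4], [278.1, 335.2]] w@.07 row 138.0 87.3
scene none
```

Request:
{"fn": "apply_moves", "kwargs": {"series": [0,-0.2,1,0.2,0,0,-0.4,2,0.4,0,0,-0.6,3,0.6,0,0,-0.8,4,0.8,0,0,-0.8,4,0.8,0]}}

```text
t: 13.55
ee_pos: [0.434, 0.2664, 0.0888]
orientation: [[-0.182, 0.983, 0.0], [0.983, 0.182, 0.0], [0.0, 0.0, -1.0]]
force: [-0.1, 0.3, -2.0]
grip_width: 0.0269
grasp_force: 52.7
```

Request:
{"fn": "apply_moves", "kwargs": {"series": [0,-0.2,1,0.2,0,0,-0.4,2,0.4,0,0,-0.6,3,0.6,0,0,-0.8,4,0.8,0,0,-1,5,1,0,0,-1,5,1,0]}}

```text
t: 14.3
ee_pos: [0.424, 0.3163, 0.0987]
orientation: [[-0.182, 0.983, 0.0], [0.983, 0.182, 0.0], [0.0, 0.0, -1.0]]
force: [-0.2, 0.2, -1.9]
grip_width: 0.0265
grasp_force: 52.7
```

```bash
python3 tilt.py
```

```text
14.3 [0.424  0.3163 0.0987] [-0.2038  0.1553 -1.8932] [-0.1069 -0.0055  0.026 ] till -0.01592910255910821 0.13910356175909325
wrist 0.95 18969 rows 68 367 cols 236 321 width [(76, np.int64(249), np.int64(310)), (88, np.int64(240), np.int64(319)), (100, np.int64(237), np.int64(320)), (112, np.int64(236), np.int64(321)), (124, np.int64(237), np.int64(320)), (136, np.int64(238), np.int64(320))]
-0.1 [[277.2, 71.5], [277.3, 81.8], [278.2, 359.3]] w@.07 row 124.8 69.7
0 [[277.1, 70.4], [277.2, 76.1], [278.2, 353.7]] w@.07 row 124.8 73.6
0.1 [[277.1, 72.3], [277.2, 72.2], [278.2, 347.9]] w@.07 row 126.8 77.9
0.2 [[277.0, 77.8], [277.1, 70.4], [278.2, 341.7]] w@.07 row 131.1 82.4
0.3 [[277.0, 87.9], [277.1, 71.5], [278.2, 335.3]] w@.07 row 138.2 87.3
scene 0.63 254 rows 232 263 cols 283 309 width [(240, np.int64(298), np.int64(300)), (252, np.int64(285), np.int64(299))]
-0.1 [[286.9, 264.7], [286.9, 271.0], [299.2, 236.4]] w@.07 row 264.0 11.2
0 [[287.1, 261.6], [286.9, 268.4], [299.1, 237.6]] w@.07 row 261.8 11.2
0.1 [[287.4, 258.2], [286.9, 265.5], [299.1, 238.8]] w@.07 row 259.3 11.3
0.2 [[287.7, 254.7], [287.1, 262.4], [299.0, 240.1]] w@.07 row 256.7 11.3
0.3 [[288.1, 251.1], [287.3, 259.1], [298.8, 241.4]] w@.07 row 254.0 11.3
```

Request:
{"fn": "apply_moves", "kwargs": {"series": [0,0,0,2,0,0,0,0,5,0,0,0,0,8,0,0,0,0,11,0,0,0,0,14,0,0,1,-1,15,0,0,3,-4,15,0,0,6,-7,15,0,0,9,-11,15,0,0,12,-15,15,0,0,15,-19,15,0,0,18,-22,15,0,0,20,-25,15,0,0,21.3,-26.2,15,0,0,21.3,-26.2,15,0,0,21.3,-26.2,15,0]}}

```text
t: 16.5
ee_pos: [0.6366, 0.0549, 0.2481]
orientation: [[-0.182, 0.983, -0.001], [0.983, 0.182, 0.001], [0.001, -0.001, -1.0]]
force: [-0.5, 0.0, -1.7]
grip_width: 0.0271
grasp_force: 52.7
```

```bash
python3 tilt.py; python3 - <<'E'
from h import *
s=vision.snapshot("top"); g=np.array(env.state()["ee_pos"])+[0,0,.0405]
for n,z in (("sanding_block",.034),("chisel_mid",.28)):
    o=rect(s,"top",n,z); print(n, o and (o[0],o[1]))
s=vision.snapshot("scene"); cv2.imwrite("pics/s7.png",s["frame"][130:330,150:450].repeat(2,0).repeat(2,1))
E
```

```text
16.5 [0.6366 0.0549 0.2481] [-0.4805  0.024  -1.6885] [0.0183 0.0058 0.0044] till 0.1450169820119816 -0.15699942434911582
wrist 0.7 19013 rows 68 367 cols 237 321 width [(76, np.int64(248), np.int64(309)), (88, np.int64(239), np.int64(319)), (100, np.int64(238), np.int64(320)), (112, np.int64(237), np.int64(321)), (124, np.int64(237), np.int64(321)), (136, np.int64(238), np.int64(320))]
-0.1 [[277.1, 71.4], [277.3, 81.8], [278.0, 359.2]] w@.07 row 124.7 69.6
0 [[277.0, 70.3], [277.2, 76.1], [278.0, 353.7]] w@.07 row 124.7 73.6
0.1 [[276.9, 72.2], [277.1, 72.1], [278.0, 347.8]] w@.07 row 126.6 77.8
0.2 [[276.8, 77.7], [277.0, 70.4], [278.0, 341.6]] w@.07 row 131.0 82.4
0.3 [[276.7, 87.7], [276.9, 71.4], [278.0, 335.2]] w@.07 row 138.0 87.2
scene 0.51 157 rows 137 150 cols 256 281 width [(145, np.int64(256), np.int64(270))]
-0.1 [[259.5, 151.4], [259.7, 157.6], [271.9, 134.9]] w@.07 row 152.1 9.4
0 [[259.6, 148.4], [259.6, 155.0], [271.9, 136.0]] w@.07 row 149.9 9.4
0.1 [[259.7, 145.3], [259.5, 152.1], [271.9, 137.2]] w@.07 row 147.5 9.5
0.2 [[260.0, 142.1], [259.6, 149.2], [271.8, 138.4]] w@.07 row 145.1 9.5
0.3 [[260.3, 138.9], [259.7, 146.1], [271.7, 139.6]] w@.07 row 142.7 9.5
sanding_block (0.59, ((704.8942260742188, 9.128921508789062), (34.065826416015625, 303.7121887207031), 8.408652305603027))
chisel_mid (0.63, ((637.3238525390625, 23.23334503173828), (30.88187026977539, 236.17572021484375), 4.3060126304626465))
```

View pics/s7.png

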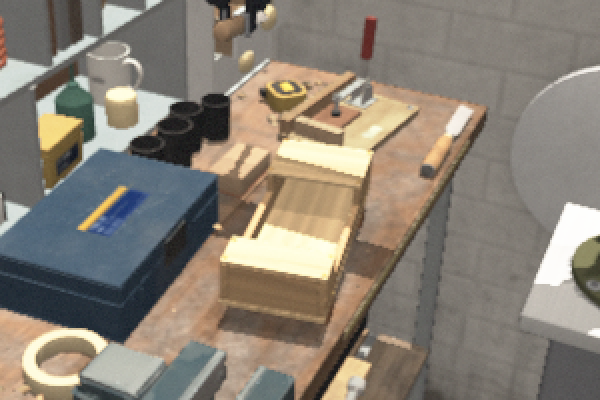

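The scene view shows the till empty. The chisel is held at the top of the crop, about (235, 35), well above everything, and the cups and sanding block are where they started. Measured tilt is about 0.19 rad, and the chisel's middle is within a few mm of the block's.

```bash
python3 -c "
from h import *
print(env.finish_job(), env.state()['t'])"
```

```text
the job is handed in; nothing more can be done
the job is handed in; nothing more can be done
```

I drew the chisel out through the opening and handed the job in at about 16.7 s with it held still over the sanding block, centred to within a few mm, about 28 cm above the bench and tilted roughly 0.19 rad; the first grasp closed on top of the handle and nudged the chisel, the second held, and no verdict came back.

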